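# Check two brake levers for clearance to the bar

## Robot

A 6-joint arm with a two-finger parallel gripper is mounted at the origin on a cart in front of the work surface, level with it; the furniture and walls round the work are solid. World frame = base frame: x ahead of the robot, y to its left, z up, the work surface at z = 0. Lengths are in m, angles in rad, forces in N, time in s.
With the tool pointing down it reaches from about 0.35 to 0.95 m from the base axis. Payload 17.4 kg.
Tool frame: the origin (TCP) lies midway between the tips of the shut fingers; the grasp point (between the pads) lies 19 mm behind it; z points along the fingers, y is the line along which they close (so a half turn about z gives the same grasp; the last joint's range is limited). The gripper opens to 93 mm and grips with 3 to 60 N. Pads are 15 mm wide; open, the fingers measure 128 mm over their backs; the gripper's body (75 mm by 188 mm) begins 65 mm behind the grasp point.
Start: joints at [1.119, 0.116, 1.442, -0, 1.584, -0.038], TCP at [0.271, 0.618, 0.219] pointing down, gripper open.
Joint ranges: [-2.83, 2.83], [-0.83, 2.19], [0.07, 2.5], [-1.14, 4.28], [0.01, 3], [-2.97, 2.97]. Speed limits (rad/s): [1.89, 1.89, 2.22, 3.14, 3.14, 3.14].

## Interface

Orientations are given as a rotation vector (axis times angle).
In Python, from cell import * gives the robot as it stands. Calls block until the motion is done:
- movep(position, orientation): joint-space move of the TCP to a pose.
- move_straight(position, rate=0.15, rot=None): straight line of the TCP; rot=None keeps the orientation; rate is the mean speed in m/s.
- move_joints(angles): joint-space move.
- let_go() and grab(force=None): open the fingers fully, or close them until they stop; force is the grip in N (None keeps the last).
- pause(seconds).
- solve_ik(position, orientation): joint angles nearest the present ones, or None.
- observe(): the state.
- grab_frame(name): name is "scene" or "top" or "wrist"; returns a dict with "img" (420x560x3 uint8, blue, green, red), "fx", "fy", "cx", "cy" (pixels), "xyz" and "orientation" of the camera in the world; the wrist camera has in their place "tool_from_camera" (4x4, takes a point from camera to tool coordinates, whose origin is the TCP and whose axes are the flange's). Camera axes: x right, y down, z forward; pixel columns grow to the right and rows downward; lengths in m; the calibration is good to about 2 mm. A picture is of the moment at which its call begins: read the wrist's pose just before it. There is no depth.
A pose or a line that the arm cannot do raises IKError and nothing moves.
- sign_off(): hands the job in; it is judged then, once.
The state is a dict: "time": time; "joint_pos": joint angles; "joint_vel": joint speeds; "joint_efforts": joint torques, N m; "eef_pos": TCP position; "tcp_rot": TCP orientation; "ft_force": force on the tool from outside, world axes, zero at the start; "moment": the same for the moment, N m; "width": opening from 0.0 (shut) to 1.0 (fully open); "grip_force": force on a finger pad.
Only numpy, scipy, OpenCV 4.12 (cv2) and the standard library are available. Lean on these libraries where they do the work, as an engineer would, in place of code of your own. Each camera call takes 0.05 s, during which the arm holds its last target. There are 200 camera calls.

## Task

Check the two brake levers clamped up on the bench. First press the lever of the red grip in with the outside of the closed fingers until it comes up against its stop, short of the bar, wait a moment and let it spring all the way back; then press the lever of the blue grip in to its stop in the same way and finish while still holding it there. Press gently, without forcing the stop, touch neither bar nor grip, grasp nothing and leave everything else on the bench where it is.

Things in the scene. Friction and masses are not known exactly. Their poses are not given: they have to be found in the camera images.
- red_stand: fixed bench stand: dark base plate 100x220x10 mm carrying a short level handlebar end with a red grip. Origin: centre of the plate's underside, on the bench; own y along the bar; own -x is the lever's side, roughly to the robot. Clamp post at y = +94 mm, its head (highest part) 133 mm up. Lever hinge: upright, at x = -31, y = +65 mm
- red_bar: the bar with its red grip (origin and axes of red_stand): axis along own y at x = 0, z = 110 mm; grip 31 mm thick (36 mm over its end flanges), from y = +30 to -100 mm. To be left untouched
- red_lever (a joint): hand lever of the red grip, swings level: 0 = fully out (sprung), 0.35 rad = rigid stop, blade parallel to the bar and 10 mm short of the grip. Runs from its hinge (at the stand's +y (left) end) to -y; pressing swings it to the stand's +x. Spring at the pressing point: 1.5 N (out) to 4 N (at the stop); a clearly larger force means the stop
- red_blade: bright flat lever blade of the red grip, ball at its free end: 10 mm thick, 14 high, 120 long. Origin: pressing point, mid blade, 85 mm from the hinge (ball 40 mm farther out), 110 mm above the bench; own y along the blade; own -x points out of the face to press, 5 mm from the origin
- blue_stand: fixed bench stand: dark base plate 100x220x10 mm carrying a short level handlebar end with a blue grip. Origin: centre of the plate's underside, on the bench; own y along the bar; own -x is the lever's side, roughly to the robot. Clamp post at y = -94 mm, its head (highest part) 133 mm up. Lever hinge: upright, at x = -31, y = -65 mm
- blue_bar: the bar with its blue grip (origin and axes of blue_stand): axis along own y at x = 0, z = 110 mm; grip 31 mm thick (36 mm over its end flanges), from y = -30 to +100 mm. To be left untouched
- blue_lever (a joint): hand lever of the blue grip, swings level: 0 = fully out (sprung), 0.35 rad = rigid stop, blade parallel to the bar and 10 mm short of the grip. Runs from its hinge (at the stand's -y (right) end) to +y; pressing swings it to the stand's +x. Spring at the pressing point: 1.5 N (out) to 4 N (at the stop); a clearly larger force means the stop
- blue_blade: bright flat lever blade of the blue grip, ball at its free end: 10 mm thick, 14 high, 120 long. Origin: pressing point, mid blade, 85 mm from the hinge (ball 40 mm farther out), 110 mm above the bench; own y along the blade; own -x points out of the face to press, 5 mm from the origin
- tape_roll: bystander, loose: brown roll of packing tape, 96 mm across, 48 high, lying flat; origin at the centre of its underside
- masking_roll: bystander, loose: pale masking tape roll, 92 mm across, 25 high; origin at the centre of its underside
- scissors: bystander, loose: scissors 87x199x9 mm, lying; origin at the centre of its underside
- box_cutter: bystander, loose: yellow box cutter 23x156x15 mm, lying; origin at the centre of its underside
- marker: bystander, loose: white and black marker, 135 mm long, 17 thick; origin at the centre of its underside
- stamp: bystander, loose: hand stamp with turned wooden handle, 26x50x74 mm, standing; origin at the centre of its underside

How it is judged:
On the way, in this order (a step that is already met when the one before it is completed fails the run):
1. the fingers press the red grip's lever against its stop for a moment (value of joint red_lever above 0.315 rad and contact force between the fingers and red_blade above 0.5 N), for 0.3 s.
2. the red grip's lever is fully out again and let go (value of joint red_lever below 0.04 rad and contact force between the fingers and red_blade below 0.1 N), for 0.2 s.
3. the fingers press the blue grip's lever against its stop (value of joint blue_lever above 0.315 rad and contact force between the fingers and blue_blade above 0.5 N), for 0.3 s.
At the end, for the whole second after the job is handed in: The fingers still hold the blue grip's lever at its stop (over 0.315 of 0.35 rad, with more than 2 N), the red grip's lever is fully out (under 0.04 rad) and untouched, and no loose thing has moved 15 mm (value of joint blue_lever above 0.315 rad and contact force between the fingers and blue_blade above 2 N and value of joint red_lever below 0.04 rad and contact force between anything else and red_blade below 0.1 N and distance of each of tape_roll, masking_roll, scissors, box_cutter, marker, stamp from where it was at the start of the episode below 0.015 m); the arm keeps its last pose, push and grip.
It fails at once if a lever is pressed with more than 45 N (contact force between the fingers and red_blade above 45 N or contact force between the fingers and blue_blade above 45 N).
It fails at once if a bar or grip is touched with more than 1 N (also by a finger squeezed in behind the lever) (contact force between any of the fingers, the arm and red_bar above 1 N or contact force between any of the fingers, the arm and blue_bar above 1 N).
It fails at once if a loose thing on the bench is moved by 15 mm (distance of any of tape_roll, masking_roll, scissors, box_cutter, marker, stamp from where it was at the start of the episode above 0.015 m).
It also fails if it takes over 48 s, if anything falls off the work surface, if the arm or the gripper's body presses on something with over 40 N, if the wrist force passes 120 N, or if a joint passes its speed limit or range.

## Working session

There is one attempt and no reset: what is moved stays moved. The work goes in short steps, each a Python script; the robot and the scene stay as the last script left them, time stands still between calls to the robot, and variables do not carry over. Pictures are saved under pics/ and viewed, at most 10 in all, crops included, and the job is handed in when it is done.

```bash
mkdir -p pics
python3 - <<'E'
from cell import *
import cv2,numpy as np
o=observe();print(o)
for n in("scene","top"):
    f=grab_frame(n);cv2.imwrite(f"pics/{n}0.png",f["img"]);print(n,{k:v for k,v in f.items() if k!="img"})
E
```

```text
{'time': 0.0, 'joint_pos': array([ 1.11918451e+00,  1.16500320e-01,  1.44228165e+00,  3.35507169e-06,
        1.58399130e+00, -3.77842698e-02]), 'joint_vel': array([-0.00025903, -0.00060806,  0.00201676, -0.00017757, -0.00036902,
        0.00180652]), 'joint_efforts': array([ 6.97616579e-04, -7.21296501e+01, -6.22593141e+01,  7.79280486e-02,
        2.40534515e-02, -1.02200577e-04]), 'eef_pos': array([0.27133564, 0.61783632, 0.21788534]), 'tcp_rot': array([-6.45350727e-01, -3.07429766e+00,  1.79782104e-03]), 'ft_force': array([-0.06965   ,  0.19797911,  0.26013404]), 'moment': array([-0.02815456, -0.03336424, -0.04435664]), 'grip_force': 0.0, 'width': 1.0028092829941997}
scene {'fx': 382.01677351258246, 'fy': 382.01677351258246, 'cx': 282.35437880829716, 'cy': 211.61455665391395, 'xyz': array([-0.06686302, -0.52647296,  0.88812335]), 'orientation': array([-2.12961865,  1.027772  , -0.4670582 ])}
top {'fx': 455.49161953447464, 'fy': 455.49161953447464, 'cx': 279.41334426021376, 'cy': 206.55067865699664, 'xyz': array([ 0.40979925, -0.01903356,  1.43432911]), 'orientation': array([-2.13903903,  2.15947643, -0.12209022])}
```

View pics/top0.png

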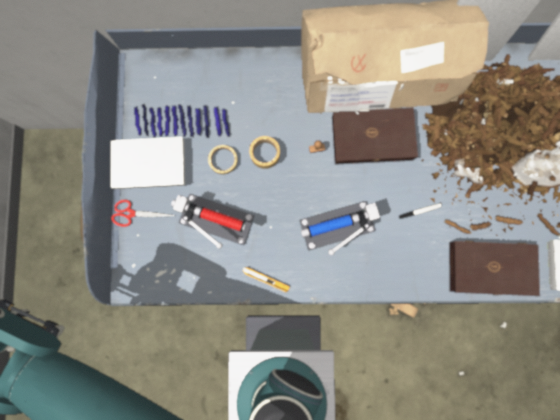

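View pics/scene0.png

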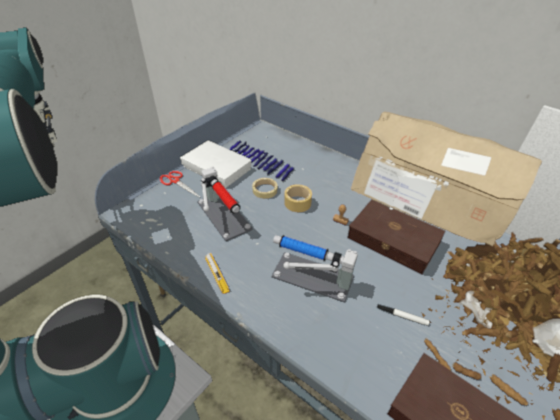

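The top view has +x up and +y left. The red grip is at about (222,219) and the blue one at (331,224). The levers run (190,222)→(219,245) and (372,229)→(332,252). The scene view agrees, and the box cutter lies in front of and between the stands.

```bash
cat > h.py <<'E'
from cell import *
import cv2,numpy as np
from scipy.spatial.transform import Rotation as R
def plane(f,uv,z):
    uv=np.atleast_2d(uv).astype(float)
    d=np.c_[(uv[:,0]-f["cx"])/f["fx"],(uv[:,1]-f["cy"])/f["fy"],np.ones(len(uv))]@R.from_rotvec(f["orientation"]).as_matrix().T
    return f["xyz"]+d*((z-f["xyz"][2])/d[:,2])[:,None]
def big(m):
    cs,_=cv2.findContours(m.astype(np.uint8),cv2.RETR_EXTERNAL,cv2.CHAIN_APPROX_NONE)
    return max(cs,key=cv2.contourArea)
E
python3 - <<'E'
from h import *
f=grab_frame("top");im=f["img"];hsv=cv2.cvtColor(im,cv2.COLOR_BGR2HSV);h,s,v=cv2.split(hsv)
rows,cols=np.indices(h.shape)
for name,m,sg,win in(("red",((h<8)|(h>172))&(s>150)&(v>90)&(cols>180),1,(183,226,218,252)),("blue",(h>105)&(h<125)&(s>150)&(v>90)&(cols>280),-1,(326,378,226,258))):
    c=big(m)[:,0,:];P=plane(f,c,.110)[:,:2].astype(np.float32)
    (cx,cy),wh,a=cv2.minAreaRect(P);b=cv2.boxPoints(((cx,cy),wh,a))
    e=[b[1]-b[0],b[2]-b[1]];e=max(e,key=np.linalg.norm);e=e/np.linalg.norm(e);e*=np.sign(e[1])
    yaw=np.arctan2(-e[0],e[1]); M=np.array([[np.cos(yaw),-np.sin(yaw)],[np.sin(yaw),np.cos(yaw)]])
    org=np.array([cx,cy])-M@[0,-35*sg/1000]
    print(name,"rect",cx,cy,wh,"yaw",yaw,"origin",org)
    # bright blade
    x0,x1,y0,y1=win
    w=(v>165)&(s<50)&(cols>x0)&(cols<x1)&(rows>y0)&(rows<y1)
    c=big(w)[:,0,:];Q=plane(f,c,.117)[:,:2].astype(np.float32);r=cv2.minAreaRect(Q)
    bp=cv2.boxPoints(r);print(" blade rect world",r[0],r[1]);print(" in stand frame",((bp-org)@M*1000).round(0).tolist())
    phi=.35;pb=np.array([-31-82.5*0-85*np.sin(phi),sg*(65-85*np.cos(phi))])
    print(" expected blade pressing point world",org+M@pb/1000, "measured centre in stand",(np.array(r[0])-org)@M*1000)
im2=cv2.resize(im[180:280,170:390],None,fx=3.5,fy=3.5);cv2.imwrite("pics/c1.png",im2)
E
```

```text
red rect 0.5445301532745361 0.17035016417503357 (0.12432903051376343, 0.029572943225502968) yaw -0.33140618 origin [0.55591821 0.20344566]
 blade rect world (0.49474015831947327, 0.21634024381637573) (0.12060645967721939, 0.08699893951416016)
 in stand frame [[-84.0, -79.0], [-2.0, -51.0], [-40.0, 63.0], [-122.0, 36.0]]
 expected blade pressing point world [0.494214   0.20897684] measured centre in stand [-62.04463989  -7.71275734]
blue rect 0.5239217877388 -0.14921177923679352 (0.0285666324198246, 0.12410426884889603) yaw 0.2726701 origin [ 0.53334742 -0.18291871]
 blade rect world (0.4733657240867615, -0.21013450622558594) (0.14544112980365753, 0.08622755110263824)
 in stand frame [[-127.0, -68.0], [-44.0, -92.0], [-3.0, 48.0], [-86.0, 72.0]]
 expected blade pressing point world [ 0.47142493 -0.18481817] measured centre in stand [-65.09500629 -10.05701173]
```

View pics/c1.png

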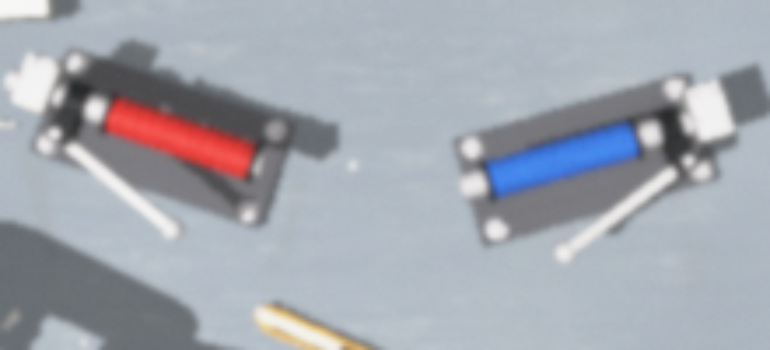

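The crop shows the lever balls at top-image pixels (219.4,245.4) for red and (330.9,252.3) for blue. The blades' hinge ends are at (190.6,222.3) and (362,229.1). My blade mask merged with the bench, so I'm checking these points against the stand frames instead, then pressing red.

Run:
```python
from h import *
f=grab_frame("top")
for n,o,y,b,h,sg in(("red",[.55592,.20345],-.3314,(219.4,245.4),(190.6,222.3),1),("blue",[.53335,-.18292],.27267,(330.9,252.3),(362,229.1),-1)):
    M=R.from_euler('z',y).as_matrix()[:2,:2]
    print(n,((plane(f,[b,h],.112)[:,:2]-o)@M*1000).round(1).tolist(),"ball exp",[-73.9,-52.4*sg])
    for yy in (y,y+np.pi,y+np.pi/2,y-np.pi/2):
        # tool down, tool x along angle yy
        r=(R.from_euler('z',yy)*R.from_euler('x',np.pi)).as_rotvec()
        for xs in(-105,-43): 
            q=solve_ik([*(np.array(o)+M@[xs/1000,-.015*sg]),.095],r);print(round(yy,2),xs,None if q is None else np.round(q,2))
```

```text
red [[-74.2, -57.2], [-37.4, 45.2]] ball exp [-73.9, -52.4]
-0.33 -105 [ 0.41 -0.2   1.95 -0.    1.39  2.31]
-0.33 -43 [ 0.33 -0.1   1.86 -0.    1.38  2.23]
2.81 -105 [ 0.41 -0.2   1.95 -0.    1.39 -0.83]
2.81 -43 [ 0.33 -0.1   1.86 -0.    1.38 -0.91]
1.24 -105 [ 0.41 -0.2   1.95  0.    1.39  0.74]
1.24 -43 [ 0.33 -0.1   1.86  0.    1.38  0.66]
-1.9 -105 [ 0.41 -0.2   1.95  0.    1.39 -2.4 ]
-1.9 -43 [ 0.33 -0.1   1.86  0.    1.38 -2.48]
blue [[-76.6, 56.6], [-37.5, -49.4]] ball exp [-73.9, 52.4]
0.27 -105 [-0.48 -0.28  2.02 -0.    1.41  0.81]
0.27 -43 [-0.4  -0.16  1.92 -0.    1.39  0.9 ]
3.41 -105 [-0.48 -0.28  2.02  0.    1.41 -2.33]
3.41 -43 [-0.4  -0.16  1.92  0.    1.39 -2.25]
1.84 -105 [-0.48 -0.28  2.02  0.    1.41 -0.76]
1.84 -43 [-0.4  -0.16  1.92  0.    1.39 -0.68]
-1.3 -105 [-0.48 -0.28  2.02 -0.    1.41  2.38]
-1.3 -43 [-0.4  -0.16  1.92 -0.    1.39  2.47]
```

Both fit the stand frames within about 4 mm. Pressing red now, using force feedback.

```bash
cat >> h.py <<'E'
ST={"red":([.55592,.20345],-.3314,1,np.pi),"blue":([.53335,-.18292],.27267,-1,0)}
class Side:
    def __init__(s,n):
        o,y,s.sg,t=ST[n];s.M=R.from_euler('z',y).as_matrix()[:2,:2];s.o=np.array(o)-s.M@[0,.004*s.sg]
        s.rot=(R.from_euler('z',y+t)*R.from_euler('x',np.pi)).as_rotvec()
    def p(s,x,y=-.016,z=.095): return np.r_[s.o+s.M@[x,y*s.sg],z]
    def loc(s): return (observe()["eef_pos"][:2]-s.o)@s.M*1000
    def f(s): return -s.M[:,0]@np.mean([observe()["ft_force"][:2] for _ in range(3)],axis=0)
    def approach(s):
        movep(s.p(-.11,z=.22),s.rot);move_straight(s.p(-.11),.2);pause(.2);s.f0=s.f();print("f0",s.f0,observe()["time"])
    def press(s,x0,xmax,step,flim,log=1):
        x=x0
        while x<=xmax:
            move_straight(s.p(x,y=-.018),.04);F=s.f()-s.f0
            if log:print(round(x*1000,1),s.loc().round(1),round(F,2),round(observe()["time"],2))
            if F>flim:return x
            x+=step
        return None
E
python3 - <<'E'
from h import *
grab(10)
s=Side("red");s.approach()
print(s.press(-.085,-.057,.004,7))
im=grab_frame("top")["img"][180:280,170:390]
cv2.imwrite("pics/c2.png",cv2.resize(im,None,fx=3.5,fy=3.5))
print(observe()["width"],observe()["time"])
E
```

```text
f0 0.2828771729968986 4.225
-85.0 [-85.  -18.1] 0.45 5.0
-81.0 [-80.9 -18. ] -0.61 5.25
-77.0 [-76.9 -18. ] 1.41 5.5
-73.0 [-72.9 -18. ] 1.36 5.75
-69.0 [-68.8 -18. ] 1.84 6.0
-65.0 [-64.8 -18. ] 1.26 6.25
-61.0 [-60.8 -18. ] 1.33 6.5
None
0.006255104939965048 6.55
```

Run:
```python
from h import *
s=Side("red");s.f0=.28
x=s.press(-.058,-.050,.002,7)
if x is None: x=s.press(-.049,-.038,.0007,8)
pause(.6);print(x,s.f()-s.f0,s.loc(),observe()["ft_force"])
im=grab_frame("top")["img"][180:280,170:390]
cv2.imwrite("pics/c3.png",cv2.resize(im,None,fx=3.5,fy=3.5))
print(observe()["time"])
```

```text
-58.0 [-57.9 -18. ] 1.91 6.8
-56.0 [-55.9 -18. ] 2.24 7.05
-54.0 [-53.9 -18. ] 3.05 7.3
-52.0 [-51.9 -18. ] 2.33 7.55
-49.0 [-48.9 -18. ] 3.26 7.8
-48.3 [-48.3 -18. ] 2.42 8.05
-47.6 [-47.6 -18. ] 3.21 8.3
-46.9 [-46.9 -18. ] 3.04 8.55
-46.2 [-46.2 -18. ] 3.13 8.8
-45.5 [-45.5 -18. ] 2.79 9.05
-44.8 [-44.8 -18. ] 3.47 9.3
-44.1 [-44.1 -18. ] 2.74 9.55
-43.4 [-43.4 -18. ] 2.37 9.8
-42.7 [-43.1 -18. ] 7.73 10.05
-42.0 [-42.8 -18.1] 12.06 10.3
-0.04200000000000001 11.704361064476545 [-42.82392008 -18.05284678] [-12.83148835  -0.45775121   3.83141032]
10.95
```

View pics/c3.png

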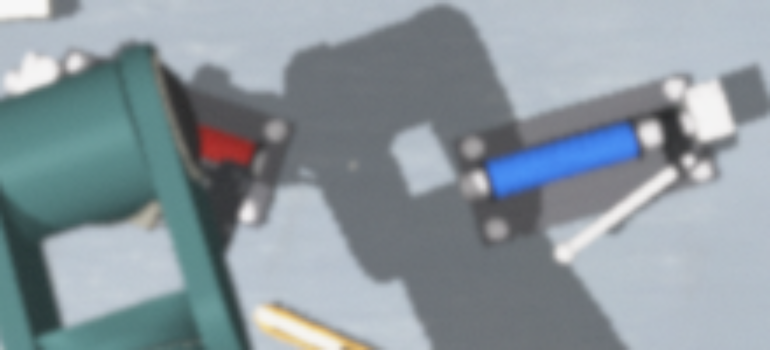

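The arm hides red in this view, but the force rose sharply at −43 mm, and the stop was predicted at −43.5. Next I release red, let it spring back, move to blue and check.

Run:
```python
from h import *
r=Side("red");move_straight(r.p(-.11,y=-.018),.1);pause(.4);move_straight(r.p(-.11,z=.22),.25)
s=Side("blue");s.approach()
im=grab_frame("top")["img"][180:280,170:390]
cv2.imwrite("pics/c4.png",cv2.resize(im,None,fx=3.5,fy=3.5))
print(observe()["time"],s.loc())
```

```text
f0 0.8424741775708988 15.3417
15.3917 [-109.67680098   15.71531807]
```

View pics/c4.png

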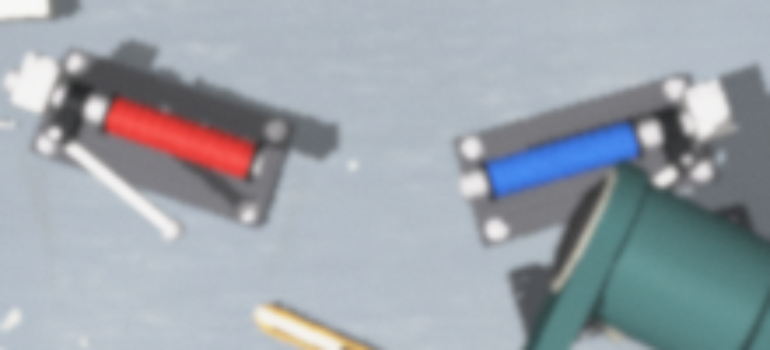

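The red lever is fully out again, with its ball at crop (173,229) as at the start. Now blue.

Run:
```python
from h import *
s=Side("blue");s.f0=.5
x=s.press(-.085,-.050,.005,7)
if x is None: x=s.press(-.049,-.037,.0007,8)
pause(.8);print(x,s.f()-s.f0,s.loc(),observe()["ft_force"],observe()["time"])
```

```text
-85.0 [-85.  18.] -0.8 16.17
-80.0 [-80.   17.9] -0.44 16.44
-75.0 [-74.8  18. ] -0.07 16.72
-70.0 [-69.8  18. ] 0.83 16.99
-65.0 [-64.8  18. ] 1.36 17.27
-60.0 [-59.8  18. ] 1.03 17.54
-55.0 [-54.8  18. ] 2.08 17.82
-49.0 [-48.9  18. ] 2.13 18.12
-48.3 [-48.3  18.1] 2.62 18.37
-47.6 [-47.6  18. ] 1.48 18.62
-46.9 [-46.9  18. ] 3.24 18.87
-46.2 [-46.2  18. ] 2.44 19.12
-45.5 [-45.5  18. ] 3.26 19.37
-44.8 [-44.8  18. ] 3.88 19.62
-44.1 [-44.1  18. ] 4.33 19.87
-43.4 [-43.8  18. ] 7.36 20.12
-42.7 [-43.5  18.1] 11.04 20.37
-0.04270000000000001 10.68381536126538 [-43.53488722  18.04695137] [-11.71682918   0.37184389   3.47985703] 21.1667
```

The blue lever is at its stop with a steady push of about 11 N.

```bash
python3 -c "
from cell import *
print(sign_off())"
```

```text
the job is handed in; nothing more can be done
None
```

I pressed the red lever to its stop (about 12 N) and let it spring fully back. I then pressed the blue lever to its stop and handed the job in still holding it there at about 11 N; the sign-off gave no verdict.

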